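Slide the ring tray home past the drop gate

TASK

Put the ring tray away: with one fingertip press down the red plate beside the wooden slide and keep it down so that the brass gate stays up, and meanwhile with another fingertip push the tray by its tall rear board along the slide, under the gate, until it is fully home against the brass end stop. Then let go of the red plate so that the gate drops shut behind the tray's raised front part, and take the hand away. Only push: do not lift or tip the tray, and leave the things lying around where they are.

Things in the scene. Friction and masses are not known exactly. Their poses are not given: they have to be found in the camera images.
- chute: Pale wooden slide fixed to the bench. Origin on the bench, on the centre line; x = the way the tray is pushed, z up, y towards the red plate's side. In this frame, mm: channel floor 12 high, x -70 (open end) to 260; walls' inner faces y = -37 and 37, 8 thick, top 30 high; brass end stop's rear face x = 246, top 46 high; steel hinge posts 12 square, 54 high, at y = 55, x = -62 and 118.
- gate (a joint): See-saw gate's angle, rad: 0 = shut (tongue down in the channel), grows as the red plate is pressed, stop at 0.55. Light spring and weight shut it when let go; pressing takes a few newtons. The tray's raised part passes from 0.29 up; 0.36 to 0.5 is a good hold. Pushing the tray at the shut gate does not open it. Hinge line: along slide x at y = 55, 48 high; shaft 10 thick, x -103 to 165.
- press_plate (a point): Centre of the red plate's top face: slide x = 0, y = 90, 52 mm high with the gate shut. The plate is 200 mm long along the slide (x -100 to 100) and 44 wide (y 63 to 107). Pressed, it slopes down outwards: at 0.4 rad this point is about 38 high and the inner edge about 49. A fingertip can slide along the plate while holding it down.
- gate_tongue (a point): Middle of the brass tongue's lower edge: slide x = 150, y = -16, 20 mm high with the gate shut. The tongue is 36 wide across the slide, 6 thick along it, and hangs from a 7 mm brass arm that crosses the channel 48 high when shut; the arm's free end rises to about 100 mm with the gate fully open.
- home_line (a point): Point of the slide at x = 91, y = 0, 12 high: where the tray's origin is when the tray is fully home.
- tray: Loose dark wooden ring tray in the slide, 0.18 to 0.35 kg, x along the push. Origin: underside, middle of the push board's rear face. From the rear, mm: push board 8 thick, 60 wide, 48 high (top 60 above the bench); tail 5 high up to x = 75; raised part with gold rings x = 75 to 155, 70 wide, 22 high (rings 27). Home, the tongue drops behind the raised part; the push board never passes the gate.
- bench_block: Bystander: steel block 60 x 60 x 20, origin under its centre.
- jar: Bystander: jar 44 across, 45 high, origin under its centre.
- bangle: Bystander: gold bangle 66 across, 10 high, lying flat, origin under its centre.
- ring_box: Bystander: red ring box 50 x 50 x 36, origin under its centre, near the slide's rear end.
There are look-alikes about, which are no part of the job. There is more than one size of the tray; the job needs the smallest.

How it is judged:
On the way, in this order (a step that is already met when the one before it is completed fails the run):
1. a finger holds the gate up while the tray's raised part is still short of it (value of joint gate above 0.29 rad and contact force between the fingers and chute above 0.3 N and x of tray in the frame of chute below 0 m), for 0.1 s.
2. the raised part is pushed under the gate by the fingers while a finger holds the gate up (value of joint gate above 0.29 rad and contact force between the fingers and chute above 0.3 N and contact force between the fingers and tray above 0.05 N and x of tray in the frame of chute between 0.03 and 0.07 m), for 0.02 s.
At the end, for the whole second after the job is handed in: The tray lies flat in the slide, at rest, within 10 mm of the end stop, the gate is shut (below 0.06 rad) behind its raised part, and the bystanders are within 20 mm of where they were (x of tray in the frame of chute above 0.081 m and value of joint gate below 0.06 rad and linear speed of tray below 0.01 m/s and angle between tray's own z axis and vertical below 0.06 rad and height (world z) of tray below 0.016 m and horizontal distance between tray and home_line below 0.011 m and distance of each of bench_block, jar, bangle, ring_box from where it was at the start of the episode below 0.02 m); the robot touches nothing.
It fails at once if the tray is lifted (8 mm) or tipped (0.2 rad) (height (world z) of tray above 0.02 m or angle between tray's own z axis and vertical above 0.2 rad).
It fails at once if a bystander is moved more than 20 mm (distance of any of bench_block, jar, bangle, ring_box from where it was at the start of the episode above 0.02 m).
It also fails if it takes over 45 s, if anything falls off the work surface, if the arm or the gripper's body presses on something with over 40 N, if the wrist force passes 120 N, or if a joint passes its speed limit or range.

ROBOT

A 7-joint arm with a two-finger parallel gripper is mounted at the origin on the work surface. World frame = base frame: x ahead of the robot, y to its left, z up, the work surface at z = 0. Lengths are in m, angles in rad, forces in N, time in s.
With the tool pointing down it reaches from about 0.425 to 0.925 m from the base axis. Payload 6.8 kg.
Tool frame: the origin (TCP) lies at the very end of the fingers, on their centre line; the grasp point (between the pads) lies 19 mm behind it; z points along the fingers, y is the line along which they close (so a half turn about z gives the same grasp; the last joint's range is limited). The gripper opens to 85 mm and grips with 20 to 120 N. Pads are 22 mm wide; open, the fingers measure 114 mm over their backs; the gripper's body (76 mm by 85 mm) begins 54 mm behind the grasp point. The pads swing forward as they close: fully open they stand 13 mm farther back than shut.
Start: joints at [1.003, 0.477, 0.022, 1.555, -0.011, 1.109, -0.083], TCP at [0.3, -0.605, 0.231] pointing down, gripper open.
Joint ranges: [-2.96, 2.96], [-0.34, 2.1], [-1.41, 1.46], [0.24, 2.44], [-1.37, 4.51], [0.17, 1.92], [-2.96, 2.96]. Speed limits (rad/s): [2.39, 2.39, 3.14, 3.14, 3.14, 3.14, 3.14].

INTERFACE

Orientations are given as a unit quaternion [w, x, y, z].
In Python, from station import get_obs, read_camera, hand_in gives the robot as it stands.
- The arm moves only by the tool arm_command, never from a script. Its argument "commands" is one flat list of numbers, 7 for each row, row after row: the shift along the tool's x, y, z in m, then the turn, a rotation vector about the tool's x, y, z in degrees, then the opening, from 0 (shut) to 1 (fully open). In form: [tx, ty, tz, rx, ry, rz, fingers, tx, ty, tz, rx, ry, rz, fingers, ...]. A call has 1 to 8 rows; each row is the pose to reach, as a shift and turn from the pose commanded when the call began, along the tool's axes at that moment; what a row does not reach only later rows make up. A row lasts 1/10 s, in which the tool goes at most 50 mm and 8.59 degrees, less where a joint would pass 70% of its speed; a pose out of reach is approached as far as the arm can. A call with a gripper value outside its range is refused whole. The fingers move at their own pace and stop on an object; "force" is the grip in N (left out, the last holds). Time passes only in rows, so rows that repeat a pose let the fingers close. It gives the time, the measured TCP pose, the force, the opening and the grip force at its end, in the units of the state.
- get_obs(): the state, without advancing time (a new reading comes with each control period).
- read_camera(name): name is "scene" or "top" or "wrist"; returns a dict with "img" (384x512x3 uint8, red, green, blue), "camera_matrix" (3x3 intrinsics, pixels), "pose" (4x4, takes a point from camera to world coordinates). Camera axes: x right, y down, z forward; pixel columns grow to the right and rows downward; lengths in m; the calibration is good to about 2 mm. A picture is of the moment at which its call begins. There is no depth.
- hand_in(): hands the job in; it is judged then, once.
The state is a dict: "t": time; "q": joint angles; "joint_vel": joint speeds; "joint_torque": joint torques, N m; "eef_pos": TCP position; "tool_rot": TCP orientation; "contact_force": force on the tool from outside, world axes, zero at the start; "torque": the same for the moment, N m; "gripper_width": opening from 0.0 (shut) to 1.0 (fully open); "grasp_force": force on a finger pad.
Only numpy, scipy, OpenCV 4.12 (cv2) and the standard library are available. Lean on these libraries where they do the work, as an engineer would, in place of code of your own. Each camera call takes 0.05 s, during which the arm holds its last target. There are 200 camera calls.

## Working session

There is one attempt and no reset: what is moved stays moved. The work goes in short steps, Python scripts to look and compute and a tool call to move; the robot and the scene stay as the last step left them, time stands still between calls to the robot, and variables do not carry over. Pictures are saved under pics/ and viewed, at most 10 in all, crops included, and the job is handed in when it is done.

Besides the shell and the picture viewer there is one more tool, called in YAML: its name, and indented under it one key for each argument. arm_command: Moves the arm, as the interface text tells. Its arguments: {"type":"object","properties":{"commands":{"type":"array","items":{"type":"number"}},"force":{"type":"number"}},"required":["commands"]}

```bash
mkdir -p pics; python3 - <<'E'
from station import *
import cv2
o=get_obs();print(o['t'],o['eef_pos'],o['tool_rot'])
import pickle
for n in("scene","top"):
    r=read_camera(n);pickle.dump(r,open(n+'.pkl','wb'))
    cv2.imwrite(f'pics/{n}0.png',cv2.resize(r['img'][:,:,::-1],(800,600)))
    print(n,r['camera_matrix'].tolist(),r['pose'].round(3).tolist())
E
```

```text
0.0 [ 0.29928208 -0.60433913  0.23030933] [-8.93778657e-04  9.73683774e-01  2.27901374e-01 -2.69703353e-04]
scene [[418.6742218458557, 0.0, 258.67918811453933], [0.0, 418.6742218458557, 193.56599272621702], [0.0, 0.0, 1.0]] [[-0.682, 0.594, -0.426, 1.055], [0.731, 0.543, -0.413, 0.373], [-0.015, -0.593, -0.805, 0.837], [0.0, 0.0, 0.0, 1.0]]
top [[384.29392627778856, 0.0, 260.17280815159546], [0.0, 384.29392627778856, 192.0790618848261], [0.0, 0.0, 1.0]] [[-0.149, -0.958, 0.244, 0.461], [-0.989, 0.144, -0.04, -0.008], [0.003, -0.248, -0.969, 0.837], [0.0, 0.0, 0.0, 1.0]]
```

View pics/scene0.png

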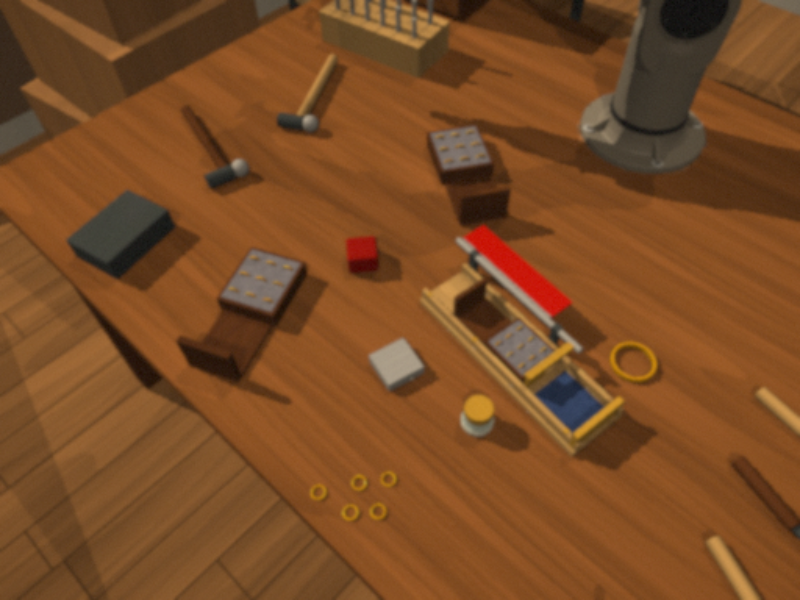

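View pics/top0.png

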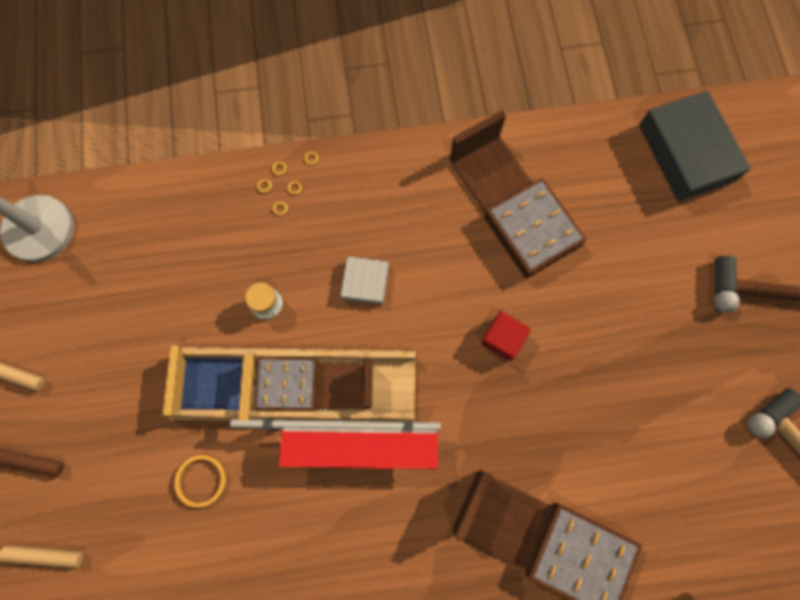

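The top view shows three trays: one in the slide at (315,385), one at (515,200) and one at (550,530). The one in the slide is clearly the smallest. The slide's pushing direction runs to image left, and the red plate, centred at (360,450), is on the robot's side.

```bash
cat > h.py <<'E'
import numpy as np,cv2,pickle
def ray(r,uv,z):
    K,P=r['camera_matrix'],np.array(r['pose'])
    d=P[:3,:3]@np.linalg.solve(K,[uv[0],uv[1],1]);return P[:3,3]+d*(z-P[2,3])/d[2]
E
python3 - <<'E'
from h import *
for n in("top","scene"):
    r=pickle.load(open(n+'.pkl','rb'));im=r['img'];h=cv2.cvtColor(im,cv2.COLOR_RGB2HSV)
    m=(((h[...,0]<4)|(h[...,0]>176))&(h[...,1]>190)&(h[...,2]>120)).astype('uint8')
    cs=sorted(cv2.findContours(m,0,2)[0],key=cv2.contourArea)[-2:]
    for c in cs: print(n,cv2.contourArea(c),cv2.boundingRect(c))
    q=cv2.approxPolyDP(cs[-1],5,True)[:,0]
    (cx,cy),_,_=cv2.minAreaRect(cs[-1]);
    print('quad',q.tolist(),[ray(r,p,.052).round(4).tolist() for p in q],'centre',ray(r,(cx,cy),.052).round(4))
t=pickle.load(open('top.pkl','rb'))
f=.64
for nm,uv,z in(("stop top L",(178,346),.046),("stop rear topright?",(183,347),.046),("stop bot",(175,417),.046),("wall far rear",(415,352),.03),("wall far front",(183,352),.03),("board top a",(371,361),.06),("board top b",(371,409),.06),("raised rear",(315,385),.034),("box",(510,333),.036),("jar",(262,297),.045)):
    print(nm,ray(t,np.array(uv)*f,z).round(4))
im=t['img'][205:315,95:295,::-1];cv2.imwrite('pics/crop.png',cv2.resize(im,(800,440),interpolation=cv2.INTER_CUBIC))
E
```

```text
top 433.0 (310, 200, 29, 29)
top 2046.5 (179, 277, 101, 23)
quad [[180, 277], [180, 298], [279, 298], [279, 278]] [[0.5098, 0.1437, 0.052], [0.4696, 0.1477, 0.052], [0.4405, -0.0451, 0.052], [0.4784, -0.0513, 0.052]] centre [0.474  0.0498 0.052 ]
scene 190.5 (223, 152, 18, 15)
scene 952.5 (298, 144, 67, 58)
quad [[298, 152], [353, 201], [364, 193], [309, 144]] [[0.4788, -0.046, 0.052], [0.5097, 0.1435, 0.052], [0.4739, 0.1489, 0.052], [0.439, -0.0429, 0.052]] centre [0.4769 0.0553 0.052 ]
stop top L [0.6433 0.2697 0.046 ]
stop rear topright? [0.641  0.2632 0.046 ]
stop bot [0.5506 0.2788 0.046 ]
wall far rear [ 0.5909 -0.042   0.03  ]
wall far front [0.6377 0.2691 0.03  ]
board top a [0.5829 0.0178 0.06  ]
board top b [0.5218 0.0261 0.06  ]
raised rear [0.5662 0.0967 0.034 ]
box [ 0.5965 -0.1734  0.036 ]
jar [0.6943 0.1533 0.045 ]
```

View pics/crop.png

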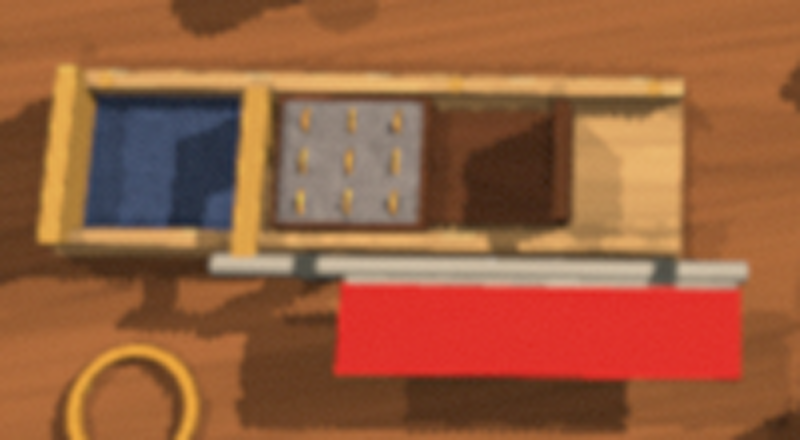

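The crop confirms the small tray sits in the slide short of the brass gate. Its push board's rear face is at crop (571,160), which gives tray x ≈ -16 mm. The slide origin is at about (0.564, 0.036), with its x-axis 81° from world x. Both views agree.

Next I move above the starting point, with the tool x along the slide's x.

arm_command:
  commands: [0.03,-0.03,0,0,0,-4,1,0.06,-0.06,0,0,0,-8,1,0.09,-0.09,0,0,0,-12,1,0.12,-0.12,0,0,0,-16,1,0.15,-0.15,0,0,0,-20,1,0.18,-0.18,0,0,0,-24,1,0.21,-0.21,0,0,0,-27,1,0.23,-0.225,0,0,0,-27,1]

```text
t: 0.9
eef_pos: [0.4064, -0.2975, 0.2311]
tool_rot: [-0.001, 0.893, 0.451, 0.0]
contact_force: [0.9, -0.0, 0.1]
gripper_width: 1.001
grasp_force: 0.0
```

```bash
cat >> h.py <<'E'
from scipy.spatial.transform import Rotation as R
A=np.deg2rad(81.1);EX=np.array([np.cos(A),np.sin(A),0]);EY=np.array([-np.sin(A),np.cos(A),0]);O=np.array([.564,.036,0])
def state(tx=None,ty=None,tz=None):
    from station import get_obs
    o=get_obs();p=o['eef_pos'];w,x,y,z=o['tool_rot'];M=R.from_quat([x,y,z,w])
    d=p-O;print('t',round(o['t'],2),'chute xyz mm',(np.array([d@EX,d@EY,d[2]])*1e3).round(1),'F chute',np.round([o['contact_force']@EX,o['contact_force']@EY,o['contact_force'][2]],2),'w',round(o['gripper_width'],3))
    T=R.from_matrix(np.c_[EX,-EY,[0,0,-1]]);print('turn',(M.inv()*T).as_rotvec(True).round(1))
    if tx is not None: print('shift mm',(M.inv().apply(O+tx*EX+ty*EY+[0,0,tz]-p)*1e3).round(1))
E
python3 -c "
from h import *
state(-.040,.0475,.16)"
```

```text
t 0.9 chute xyz mm [-353.9  104.1  231.1] F chute [ 0.1  -0.87  0.11] w 1.001
turn [ -0.1  -0.1 -27.5]
shift mm [304.6 -94.5  71.4]
```

arm_command:
  commands: [0.04,-0.012,0.009,0,0,-4,1,0.08,-0.024,0.018,0,0,-8,1,0.12,-0.036,0.027,0,0,-12,1,0.16,-0.048,0.036,0,0,-16,1,0.2,-0.06,0.045,0,0,-20,1,0.24,-0.073,0.054,0,0,-24,1,0.28,-0.086,0.063,0,0,-27.5,1,0.305,-0.0945,0.071,0,0,-27.5,1]

```text
t: 1.7
eef_pos: [0.5125, 0.0034, 0.1598]
tool_rot: [-0.0, 0.76, 0.65, 0.0]
contact_force: [0.0, -0.4, -0.4]
gripper_width: 0.998
grasp_force: 0.0
```

```bash
python3 - <<'E'
from h import *
state(-.040,.0475,.075)
from station import *
ims=[]
for n in("wrist","scene"):
    r=read_camera(n);pickle.dump(r,open(n+'1.pkl','wb'));ims.append(r['img'][:,:,::-1])
    K,P=r['camera_matrix'],np.array(r['pose'])
    for q in([-.1,.063,.052],[-.1,.107,.052],[.1,.107,.052],[-.016,-.03,.06],[-.016,.03,.06],[-.07,-.037,.03],[-.07,.037,.03]):
        w=O+q[0]*EX+q[1]*EY+[0,0,q[2]];c=K@(P[:3,:3].T@(w-P[:3,3]));uv=(c[:2]/c[2]).astype(int)
        if c[2]>0: cv2.circle(ims[-1:][0] if 0 else ims[-1],tuple(map(int,uv)),2,(0,255,0),-1) if ims[-1].flags['C_CONTIGUOUS'] else ims.__setitem__(-1,cv2.circle(ims[-1].copy(),tuple(map(int,uv)),2,(0,255,0),-1))
cv2.imwrite('pics/two.png',cv2.resize(np.hstack([ims[0],ims[1]]),(800,300)))
cv2.imwrite('pics/w1.png',cv2.resize(ims[0],(800,600)))
cv2.imwrite('pics/s1.png',cv2.resize(ims[1][100:300,220:440],(660,600)))
E
```

```text
t 1.7 chute xyz mm [-40.2  45.8 159.8] F chute [-0.38 -0.08 -0.43] w 0.998
turn [-0.  -0.1  0. ]
shift mm [ 0.1 -1.7 84.8]
```

View pics/w1.png

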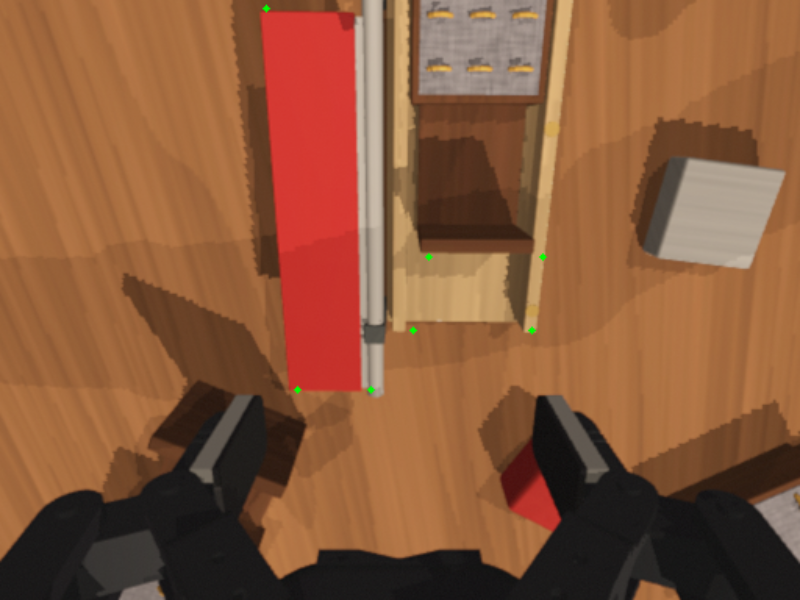

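View pics/s1.png

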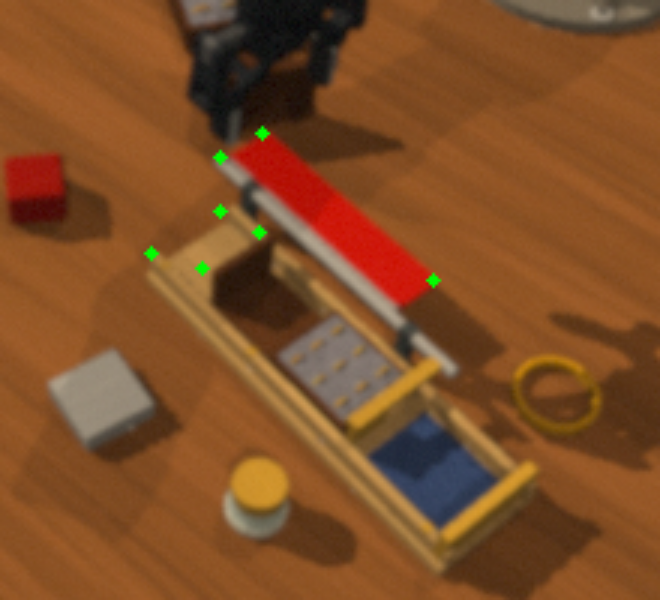

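In the wrist view, the plate and slide agree with my frame to about 3 mm. The plate edges are at columns 265–360, the board's rear at row 250 and the slide's end at row 325. The fingers at (230,410) and (565,410) straddle the shaft. I'll shift 4 mm towards the plate and go down.

arm_command:
  commands: [0,-0.004,0.03,0,0,0,1,0,-0.004,0.06,0,0,0,1,0,-0.004,0.085,0,0,0,1,0,-0.004,0.095,0,0,0,1,0,-0.004,0.1,0,0,0,1,0,-0.004,0.105,0,0,0,1,0,-0.004,0.108,0,0,0,1,0,-0.004,0.108,0,0,0,1]

```text
t: 2.6
eef_pos: [0.5085, 0.0004, 0.0527]
tool_rot: [0.0, 0.761, 0.648, 0.0]
contact_force: [-0.8, -0.9, 0.3]
gripper_width: 0.996
grasp_force: 0.0
```

```bash
python3 -c "
from h import *
state(-.040,.050,.040)"
```

```text
t 2.6 chute xyz mm [-43.7  49.3  52.7] F chute [-1.04  0.63  0.3 ] w 0.996
turn [ 0.  -0.  -0.3]
shift mm [ 3.7 -0.7 12.7]
```

arm_command:
  commands: [0.003,0,0.004,0,0,0,1,0.003,0,0.008,0,0,0,1,0.003,0,0.012,0,0,0,1,0.003,0,0.012,0,0,0,1]

```text
t: 3.0
eef_pos: [0.5082, 0.0035, 0.0397]
tool_rot: [-0.0, 0.761, 0.648, -0.0]
contact_force: [0.3, -0.3, -0.3]
gripper_width: 0.996
grasp_force: 0.0
```

```bash
python3 -c "
from h import *
state(-.040,.050,.030)
from station import *
a=read_camera('scene')['img'][100:250,220:400,::-1];b=read_camera('wrist')['img'][0:330,60:456,::-1]
cv2.imwrite('pics/c2.png',np.hstack([cv2.resize(a,(450,375)),cv2.resize(b,(350,375))]))"
```

```text
t 3.0 chute xyz mm [-40.8  50.1  39.7] F chute [-0.29 -0.37 -0.31] w 0.996
turn [-0.1  0.  -0.2]
shift mm [0.8 0.1 9.7]
```

View pics/c2.png

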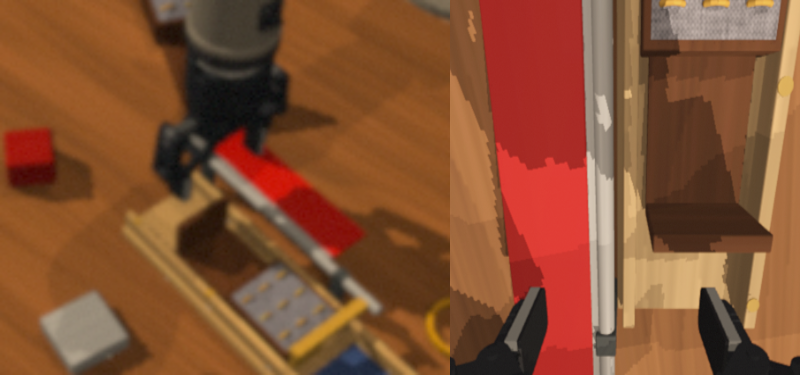

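No contact yet: with the gripper open the tips sit about 13 mm behind the TCP, as stated. The pictures show one finger over the plate at wrist crop (530,320), with its inner face about mid-plate. The other is behind the board at (715,320). Now I press.

arm_command:
  commands: [0,0,0.003,0,0,0,1,0,0,0.006,0,0,0,1,0,0,0.009,0,0,0,1,0,0,0.012,0,0,0,1,0,0,0.015,0,0,0,1,0,0,0.015,0,0,0,1]

```text
t: 3.7
eef_pos: [0.5091, 0.0035, 0.0252]
tool_rot: [0.0, 0.761, 0.648, 0.0]
contact_force: [1.4, 0.2, 6.1]
gripper_width: 1.001
grasp_force: 1.9
```

```bash
python3 -c "
from h import *
state(.03,.050,.025)
from station import *
a=read_camera('scene')['img'][100:280,220:400,::-1];b=read_camera('top')['img'][190:320,90:300,::-1]
cv2.imwrite('pics/c3.png',np.hstack([cv2.resize(a,(400,400)),cv2.resize(b,(400,400))]))"
```

```text
t 3.7 chute xyz mm [-40.6  49.2  25.2] F chute [ 0.38 -1.38  6.06] w 1.001
turn [ 0.  -0.  -0.3]
shift mm [70.6 -1.1  0.2]
```

View pics/c3.png

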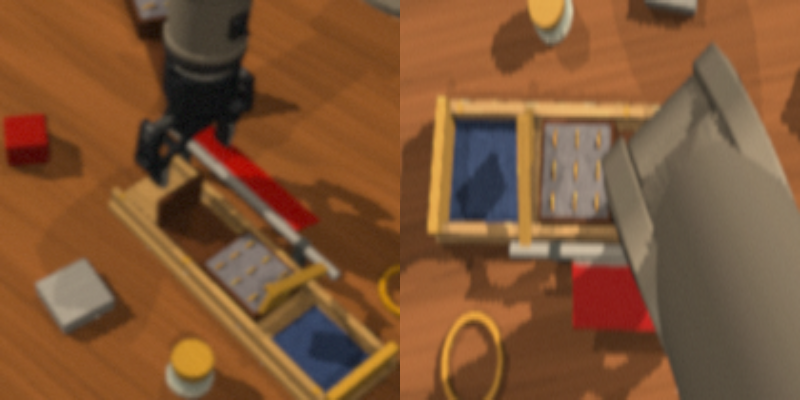

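The gate is up: the force is 6 N and the tongue is visible, lifted, at crop (270,290). I'll check its angle by triangulating the arm's free end.

```bash
python3 - <<'E'
from h import *
from station import *
r=read_camera('scene');K,P=r['camera_matrix'],np.array(r['pose'])
s=4;x0,y0=310,190
im=cv2.resize(r['img'][y0:y0+130,x0:x0+130,::-1],None,fx=s,fy=s,interpolation=cv2.INTER_CUBIC)
def px(x,y,z):
    w=O+x*EX+y*EY+[0,0,z];c=K@(P[:3,:3].T@(w-P[:3,3]));return c[:2]/c[2]
for th,col in((0,(255,255,255)),(.3,(0,255,0)),(.4,(255,0,0)),(.5,(255,0,255))):
    for dy,dz in((-.089,.0),(-.089,-.028)):
        y=.055+dy*np.cos(th)+dz*np.sin(th);z=.048-dy*np.sin(th)+dz*np.cos(th)
        p=px(.150,y,z);print(th,p.round(1),round(y,3),round(z,3));cv2.circle(im,tuple(int(v) for v in (p-[x0,y0])*s),3,col,-1)
for q in((.246,-.037,.046),(.246,.037,.046),(.165,.055,.053)):
    cv2.circle(im,tuple(int(v) for v in (px(*q)-[x0,y0])*s),3,(0,0,255),-1)
cv2.imwrite('pics/g.png',im)
E
```

```text
0 [336.  242.3] -0.034 0.048
0 [334.3 248.6] -0.034 0.02
0.3 [339. 235.] -0.03 0.074
0.3 [334.5 243.4] -0.038 0.048
0.4 [340.6 232.1] -0.027 0.083
0.4 [335.2 241.2] -0.038 0.057
0.5 [342.5 229.1] -0.023 0.091
0.5 [336.3 238.6] -0.037 0.066
```

View pics/g.png

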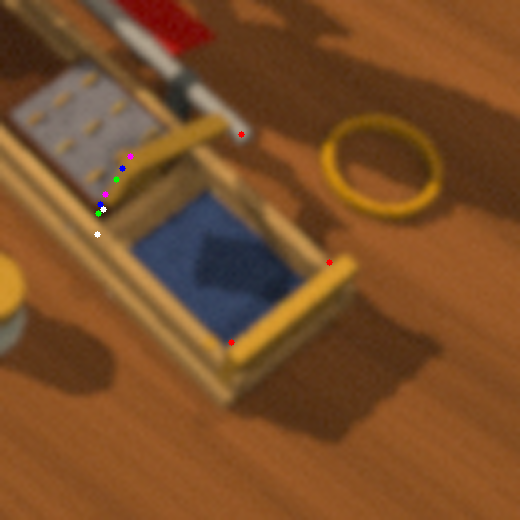

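The arm end at (122,165) matches about 0.4 rad, and the geometry gives the same. The hold is good, so I push slowly along the slide.

arm_command:
  commands: [0.007,0,0.0005,0,0,0,1,0.014,0,0.0005,0,0,0,1,0.021,0,0.0005,0,0,0,1,0.028,0,0.0005,0,0,0,1,0.035,0,0.0005,0,0,0,1,0.042,0,0.0005,0,0,0,1,0.049,0,0.0005,0,0,0,1,0.056,0,0.0005,0,0,0,1]

```text
t: 4.65
eef_pos: [0.5175, 0.0594, 0.0248]
tool_rot: [-0.0, 0.761, 0.648, -0.0]
contact_force: [-2.1, -3.4, 2.4]
gripper_width: 1.0
grasp_force: 2.6
```

```bash
python3 -c "
from h import *
state(.08,.050,.025)
from station import *
a=read_camera('scene')['img'][100:280,220:400,::-1];b=read_camera('wrist')['img'][:,:,::-1]
cv2.imwrite('pics/c4.png',np.hstack([cv2.resize(a,(360,360)),cv2.resize(b,(440,360))]))"
```

```text
t 4.65 chute xyz mm [15.9 49.5 24.8] F chute [-3.66  1.58  2.43] w 1.0
turn [-0.   0.  -0.2]
shift mm [64.1 -0.8 -0.2]
```

View pics/c4.png

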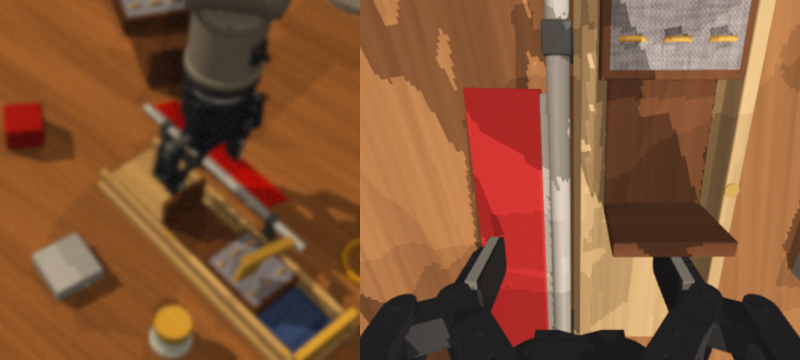

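The finger touches the board at wrist (670,255), and the raised part is passing under the lifted gate. I keep pushing.

arm_command:
  commands: [0.006,0,0,0,0,0,1,0.012,0,0,0,0,0,1,0.018,0,0,0,0,0,1,0.024,0,0,0,0,0,1,0.03,0,0,0,0,0,1,0.036,0,0,0,0,0,1,0.042,0,0,0,0,0,1,0.048,0,0,0,0,0,1]

```text
t: 5.55
eef_pos: [0.5253, 0.1059, 0.0249]
tool_rot: [0.0, 0.762, 0.648, -0.0]
contact_force: [-1.7, -4.5, 4.5]
gripper_width: 1.004
grasp_force: 3.0
```

arm_command:
  commands: [0.004,0,0,0,0,0,1,0.008,0,0,0,0,0,1,0.011,0,0,0,0,0,1,0.013,0,0,0,0,0,1]

```text
t: 5.95
eef_pos: [0.5273, 0.119, 0.0248]
tool_rot: [0.0, 0.761, 0.648, -0.0]
contact_force: [-2.6, -4.8, 5.8]
gripper_width: 0.998
grasp_force: 3.2
```

```bash
python3 -c "
from h import *
state(.08,.050,.025)
from station import *
a=read_camera('scene')['img'][130:310,250:430,::-1];b=read_camera('top')['img'][190:320,90:300,::-1]
cv2.imwrite('pics/c5.png',np.hstack([cv2.resize(a,(480,480)),cv2.resize(b,(320,480))]))"
```

```text
t 5.95 chute xyz mm [76.3 49.1 24.8] F chute [-5.15  1.81  5.81] w 0.998
turn [ 0.   0.  -0.3]
shift mm [ 3.7 -0.9 -0.2]
```

View pics/c5.png

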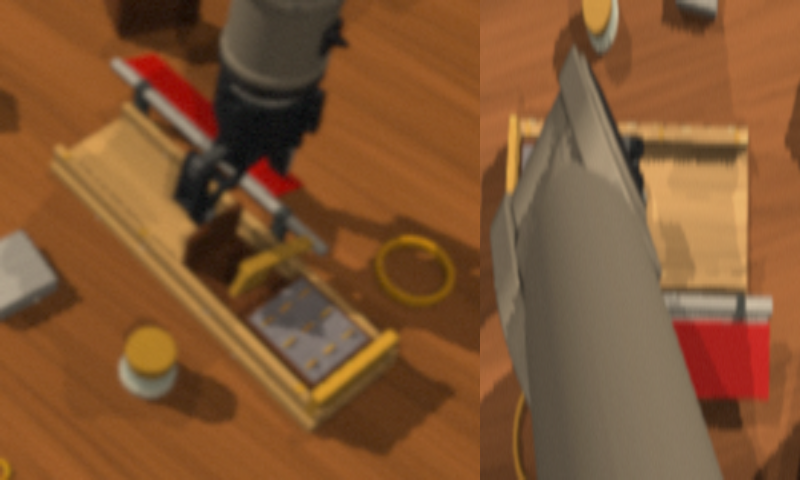

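The raised part, at scene crop (310,335), is past the gate and almost at the stop (355,370). The push force shows only sliding friction, so I press on in small steps until it rises.

arm_command:
  commands: [0.002,0,0,0,0,0,1,0.004,0,0,0,0,0,1,0.005,0,0,0,0,0,1,0.006,0,0,0,0,0,1]

```text
t: 6.45
eef_pos: [0.5278, 0.1221, 0.0248]
tool_rot: [0.001, 0.762, 0.647, -0.002]
contact_force: [-4.6, -11.9, 11.7]
gripper_width: 1.003
grasp_force: 6.6
```

The push force more than doubled while the arm stopped advancing, at x ≈ 80 as expected with the tray home. I back off, then lift.

arm_command:
  commands: [-0.004,0,0,0,0,0,1,-0.009,0,0,0,0,0,1,-0.014,0,0,0,0,0,1,-0.014,0,-0.01,0,0,0,1,-0.014,0,-0.025,0,0,0,1,-0.014,0,-0.06,0,0,0,1,-0.014,0,-0.1,0,0,0,1,-0.014,0,-0.14,0,0,0,1]

```text
t: 7.25
eef_pos: [0.5259, 0.1107, 0.1672]
tool_rot: [0.0, 0.761, 0.648, 0.0]
contact_force: [1.8, 0.1, -0.2]
gripper_width: 1.002
grasp_force: 0.0
```

arm_command:
  commands: [-0.04,0,-0.01,0,0,0,1,-0.08,0,-0.02,0,0,0,1,-0.12,0,-0.03,0,0,0,1,-0.16,0,-0.04,0,0,0,1,-0.2,0,-0.04,0,0,0,1,-0.24,0,-0.04,0,0,0,1,-0.24,0,-0.04,0,0,0,1,-0.24,0,-0.04,0,0,0,1]

```text
t: 8.05
eef_pos: [0.4876, -0.1269, 0.2057]
tool_rot: [0.001, 0.762, 0.647, 0.0]
contact_force: [-0.2, -0.1, -0.3]
gripper_width: 0.999
grasp_force: 0.0
```

```bash
python3 -c "
from h import *
state()
from station import *
a=read_camera('scene')['img'][130:310,250:430,::-1];b=read_camera('top')['img'][190:320,90:300,::-1]
cv2.imwrite('pics/c6.png',np.hstack([cv2.resize(a,(400,400)),cv2.resize(b,(400,248)).repeat(1,0) if 0 else cv2.copyMakeBorder(cv2.resize(b,(400,248)),0,152,0,0,0)]))"
```

```text
t 8.05 chute xyz mm [-172.8   50.2  205.7] F chute [-0.13  0.15 -0.26] w 0.999
turn [ 0.1  0.  -0.4]
```

View pics/c6.png

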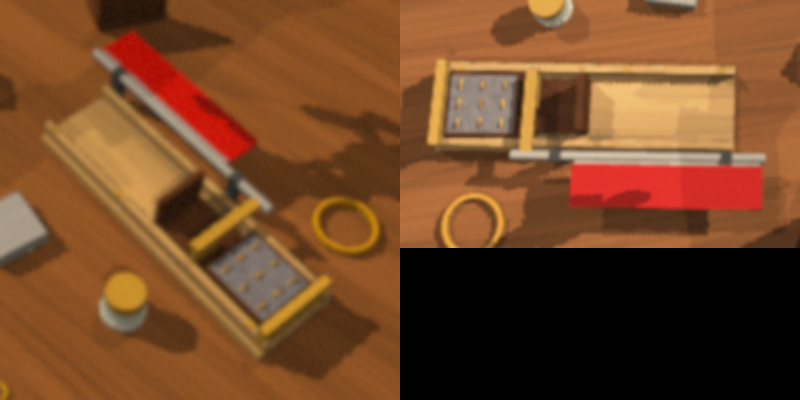

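The tray's raised part at (483,103) lies against the end stop at (438,100). The gate arm at (530,110) is down behind it, the bystanders look untouched and the hand is clear.

```bash
python3 -c "
from station import *
print(hand_in())"
```

```text
the job is handed in; nothing more can be done
None
```

The tray is fully home against the end stop, the gate is shut behind its raised part and the hand is clear; I handed the job in at about 8 s, with no verdict returned.

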